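# Proof-load a belt tensioner and tag it by its deflection

### The job

Test the spring of the belt tensioner on the desk: with closed fingertips push its pulley away from the rest stop with a steady 12 N for about a second (never over 17 N), then ease the arm back to its stop without letting it snap, and do not touch the brass drag hand, which stays where the arm carried it. If the hand has passed the limit post on the scale, lay the small wooden tag flat on the middle of the tensioner's square rubber plate; if it stopped short of the post, lay the tag on the middle of the notepad. Leave the padlock, the lock cylinder and the cutter wheel where they lie.

Things in the scene. Friction and masses are not known exactly. Their poses are not given: they have to be found in the camera images.
- tensioner: belt tensioner, fixed to the desk; grey base plate 8 mm thick, x -55 to +115, y -40 to +115 mm. Origin on the arm's vertical pivot axis at desk height, z up. Pivot post 68 mm high (highest part), hub radius 24. The lever with the pulley points to -y, beyond the plate's edge; the arched white scale rail (34 mm high, radius 76 to 104) is on the +y side, the rubber tag plate on the +x side
- pulley (a point): black pulley, 36 mm diameter, 34 mm high, hanging under the end of the 20 mm wide lever, 95 mm from the pivot. This point is its centre, 31 mm above the desk (pulley at heights 14 to 48 over bare desk, lever 50 to 58, bolt head to 63 mm). The y axis points to the pivot, the x axis always in the direction to push it
- lever_turn (a joint): turn of the sprung arm, rad: 0 at its rest stop, grows counter-clockwise from above as the pulley is pushed along its +x; travel 0.85. Its preload is hidden and varies: it yields only at 2 to 9 N on the pulley, then 1 N more per 5 to 6 mm of pulley travel, so the deflection at 12 N (about 0.15 to 0.65) is found only by feel. Let go, it snaps back
- drag_turn (a joint): turn of the brass drag hand about the same pivot, rad = scale reading (marks every 0.1, from 0 to 0.7, long ones at 0 and 0.4). Starts near 0; the arm carries it to its greatest deflection, where friction keeps it. The limit post stands at 0.4
- drag_tip (a point): flat brass hand 96 mm long, 6 mm wide, 60 mm above the desk, lying over the scale rail. This point is its narrow end, 100 mm from the pivot, the y axis pointing outwards from the pivot. Not to be touched.
- limit_post (a point): top of the limit post, a dark steel pin 5 mm thick that stands 20 mm up from the scale rail, 104.5 mm from the pivot, at the scale reading 0.4, 54 mm above the desk
- tag_plate (a point): centre of the top of the black rubber tag plate, 64 x 64 mm, 12 mm above the desk, 76 mm from the pivot along the tensioner's +x; its sides lie along the tensioner's x and y
- wood_tag: small wooden tag with a key on it, loose on the desk, 48 mm along its x, 51 mm along its y, 8 mm thick over the key; the wood itself, where it can be gripped, reaches from -25 to +25 mm along x and from -19 to +22 mm along y and is 6 mm thick; origin at the centre of its underside, z up
- notepad: flat paper notepad, fixed on the desk, 111 mm along its x, 84 mm along its y, 12 mm thick; origin at the centre of its underside
- padlock: brass padlock, 50 x 57 x 13 mm, lying flat, a bystander; origin at the centre of its underside
- cylinder: lock cylinder, 66 x 43 x 17 mm, lying flat, a bystander; origin at the centre of its underside
- cutter_wheel: toothed cutter wheel, 60 mm in diameter, 10 mm thick, lying flat, a bystander; origin at the centre of its underside
Not all that is in view belongs to the job. What is meant by the wood_tag is not green, and is the smaller of those in its own colour.

How it is judged:
By the outcome, as a careful person would: the job done as asked, in the order asked, and still so for the second after the job is handed in, with the robot touching nothing.
It also fails if it takes over 54 s, if anything falls off the work surface, if the arm or the gripper's body presses on something with over 40 N, if the wrist force passes 120 N, or if a joint passes its speed limit or range.

### The arm

A 6-joint arm with a two-finger parallel gripper is mounted at the origin on a cart in front of the work surface, level with it; the furniture and walls round the work are solid. World frame = base frame: x ahead of the robot, y to its left, z up, the work surface at z = 0. Lengths are in m, angles in rad, forces in N, time in s.
With the tool pointing down it reaches from about 0.3 to 0.875 m from the base axis. Payload 6.4 kg.
Tool frame: the origin (TCP) lies where the fingers leave the gripper's body, on its centre line; the fingertips stand 73 mm ahead of it and the grasp point (between the pads) lies 54 mm ahead of it; z points along the fingers, y is the line along which they close (so a half turn about z gives the same grasp; the last joint's range is limited). The gripper opens to 85 mm and grips with 20 to 120 N. Pads are 22 mm wide; open, the fingers measure 114 mm over their backs; the gripper's body (76 mm by 85 mm) begins 54 mm behind the grasp point. The pads swing forward as they close: fully open they stand 13 mm farther back than shut.
Start: joints at [1.127, 0.181, 1.607, -0, 1.354, -0.206], TCP at [0.135, 0.559, 0.304] pointing down, gripper open.
Joint ranges: [-2.99, 2.99], [-0.89, 2.07], [0.3, 2.58], [-1.14, 4.28], [0, 2.63], [-3.12, 3.12]. Speed limits (rad/s): [2.57, 2.57, 3.01, 3.14, 3.14, 3.14].

### API

Orientations are given as a unit quaternion [w, x, y, z].
In Python, from bench import ctrl gives the robot as it stands.
- The arm moves only by the tool carry_out, never from a script. Its argument "steps" is one flat list of numbers, 7 for each row, row after row: the shift along the tool's x, y, z in m, then the turn, a rotation vector about the tool's x, y, z in rad, then the opening, from 0 (shut) to 1 (fully open). In form: [dx, dy, dz, wx, wy, wz, claw, dx, dy, dz, wx, wy, wz, claw, ...]. A call has 1 to 20 rows; each row is the pose to reach, as a shift and turn from the pose commanded when the call began, along the tool's axes at that moment; what a row does not reach only later rows make up. A row lasts 1/10 s, in which the tool goes at most 50 mm and 8.59 degrees, less where a joint would pass 70% of its speed; a pose out of reach is approached as far as the arm can. A call with a gripper value outside its range is refused whole. The fingers move at their own pace and stop on an object; the grip force is fixed at half the most. Time passes only in rows, so rows that repeat a pose let the fingers close. It gives the time, the measured TCP pose, the force, the opening and the grip force at its end, in the units of the state.
- ctrl.get_obs(): the state, without advancing time (a new reading comes with each control period).
- ctrl.camera(name): name is "scene" or "side" or "wrist"; returns the picture (384x512x3 uint8, red, green, blue); there is no depth.
- ctrl.camera_params(name): a dict with "vertical_fov" (degrees; the focal length in pixels is half the picture's height over the tangent of half this angle, whatever the lens; pixels are square), "cx", "cy" (the principal point, pixels), "cam_to_world" (4x4, takes a point from camera to world coordinates); the wrist camera has in their place "hand_eye" (4x4, takes a point from camera to tool coordinates, whose origin is the TCP and whose axes are the flange's). Camera axes: x right, y down, z forward; pixel columns grow to the right and rows downward; lengths in m; the calibration is good to about 2 mm. A picture is of the moment at which its call begins: read the wrist's pose just before it. camera_params takes no time and is no camera call.
- ctrl.hand_in(): hands the job in; it is judged then, once.
The state is a dict: "time_s": time; "q": joint angles; "dq": joint speeds; "joint_efforts": joint torques, N m; "eef_pos": TCP position; "eef_rot": TCP orientation; "wrist_force": force on the tool from outside, world axes, zero at the start; "torque": the same for the moment, N m; "opening": opening from 0.0 (shut) to 1.0 (fully open); "grasp_force": force on a finger pad.
Only numpy, scipy, OpenCV 4.12 (cv2) and the standard library are available. Lean on these libraries where they do the work, as an engineer would, in place of code of your own. Each camera call takes 0.05 s, during which the arm holds its last target. There are 200 camera calls.

## Working session

There is one attempt and no reset: what is moved stays moved. The work goes in short steps, Python scripts to look and compute and a tool call to move; the robot and the scene stay as the last step left them, time stands still between calls to the robot, and variables do not carry over. Pictures are saved under pics/ and viewed, at most 12 in all, crops included, and the job is handed in when it is done.

Besides the shell and the picture viewer there is one more tool, called after "Emit:" by a JSON object that holds its "name" and its "arguments". carry_out: Moves the arm, as the interface text tells. Its arguments: {"type":"object","properties":{"steps":{"type":"array"}},"required":["steps"]}

```bash
mkdir -p pics
python3 - <<'E'
from bench import ctrl
import cv2,numpy as np
o=ctrl.get_obs(); print({k:np.round(v,3) for k,v in o.items()})
ims=[ctrl.camera(n)[:,:,::-1] for n in("scene","side","wrist")]
for n,i in zip(("scene","side","wrist"),ims):
    cv2.imwrite(f"pics/{n}0.png",i); p=ctrl.camera_params(n); print(n,{k:np.round(v,3).tolist() for k,v in p.items()})
    cv2.imwrite(f"pics/{n}0b.png",cv2.resize(i,(800,600),interpolation=cv2.INTER_CUBIC))
E
```

```text
{'time_s': np.float64(0.0), 'q': array([ 1.127,  0.182,  1.608, -0.   ,  1.354, -0.206]), 'dq': array([-0.   ,  0.   , -0.001, -0.001,  0.   , -0.001]), 'joint_efforts': array([ 1.0000e-03, -4.4487e+01, -3.5134e+01, -0.0000e+00,  9.0000e-03,
        0.0000e+00]), 'eef_pos': array([0.135, 0.558, 0.303]), 'eef_rot': array([-0.   ,  0.119,  0.993, -0.001]), 'wrist_force': array([-0.164, -0.619, -0.015]), 'torque': array([-0.076,  0.017,  0.053]), 'grasp_force': np.float64(0.0), 'opening': np.float64(1.003)}
scene {'vertical_fov': 42.685, 'cx': 262.934, 'cy': 194.504, 'cam_to_world': [[0.56, -0.687, 0.463, -0.028], [-0.829, -0.454, 0.328, -0.635], [-0.015, -0.567, -0.823, 0.941], [0.0, 0.0, 0.0, 1.0]]}
side {'vertical_fov': 52.059, 'cx': 254.402, 'cy': 188.279, 'cam_to_world': [[-0.778, -0.512, 0.364, 0.059], [-0.629, 0.647, -0.432, 0.178], [-0.015, -0.565, -0.825, 0.97], [0.0, 0.0, 0.0, 1.0]]}
wrist {'vertical_fov': 67.227, 'cx': 256.361, 'cy': 192.521, 'hand_eye': [[0.0, -0.956, -0.293, 0.075], [1.0, -0.0, 0.0, -0.0], [-0.0, -0.293, 0.956, -0.069], [0.0, 0.0, 0.0, 1.0]]}
```

View pics/scene0b.png

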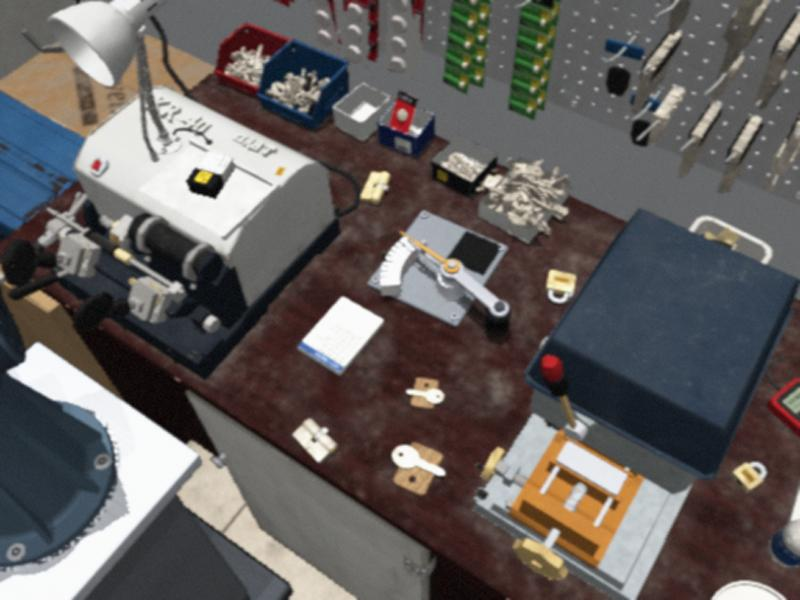

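View pics/side0b.png

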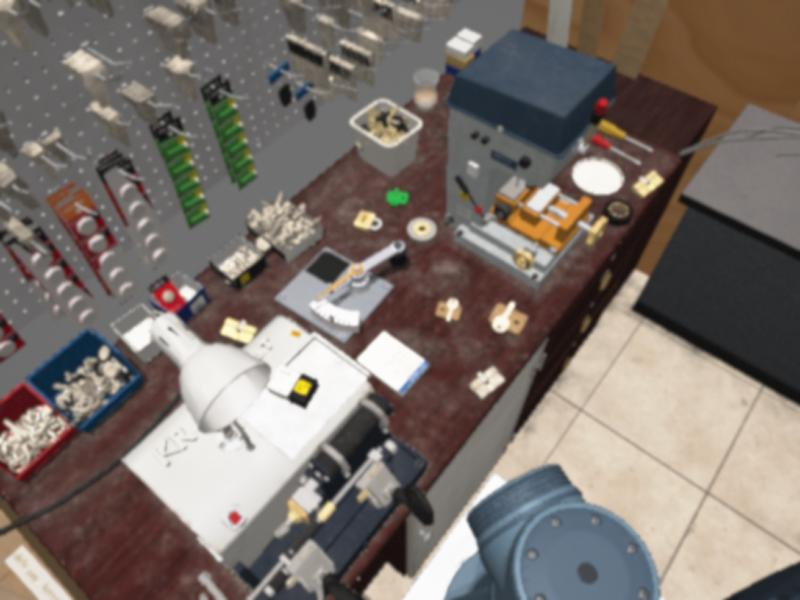

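Scene view (800x600 px): tensioner pivot (452,267), pulley end (497,308), drag tip (401,234), rubber plate (480,253), small wood tag (425,392), big tag (418,467), notepad (341,334). Side view: pivot (358,272), bolt (398,247), small tag (449,309), notepad (392,362).

```bash
cat > h.py <<'E'
from bench import ctrl
import cv2,numpy as np
from scipy.spatial.transform import Rotation as R
def tool():
    o=ctrl.get_obs(); q=o["eef_rot"]; T=np.eye(4); T[:3,:3]=R.from_quat([q[1],q[2],q[3],q[0]]).as_matrix(); T[:3,3]=o["eef_pos"]; return T
def cam(n,T=None):
    p=ctrl.camera_params(n); f=192/np.tan(np.radians(p["vertical_fov"]/2))
    M=np.array(p["cam_to_world"]) if n!="wrist" else (tool() if T is None else T)@np.array(p["hand_eye"])
    return f,p["cx"],p["cy"],M
def ray(c,uv):
    f,cx,cy,M=c; d=M[:3,:3]@np.array([(uv[0]-cx)/f,(uv[1]-cy)/f,1]); return M[:3,3],d/np.linalg.norm(d)
def onplane(c,uv,z):
    o,d=ray(c,uv); return o+d*(z-o[2])/d[2]
def tri(rs):
    A=sum(np.eye(3)-np.outer(d,d) for o,d in rs); b=sum((np.eye(3)-np.outer(d,d))@o for o,d in rs); return np.linalg.solve(A,b)
def proj(c,P):
    f,cx,cy,M=c; q=M[:3,:3].T@(np.asarray(P)-M[:3,3]); return np.array([f*q[0]/q[2]+cx,f*q[1]/q[2]+cy])
E
python3 - <<'E'
from h import *
s,d=cam("scene"),cam("side"); k=.64
for n,a,b,z in [("pivot",(452,267),(358,272),.068),("bolt",(497,308),(398,247),.063),("drag",(401,234),(316,304),.06),("plate",(480,253),(327,265),.012),("tag",(425,392),(449,309),.006),("pad",(341,334),(392,362),.012),("cutter",(0,0),(422,229),.01),("lock",(561,285),(366,220),.01),("bigtag",(418,467),(508,318),.006)]:
    a=np.array(a)*k;b=np.array(b)*k
    print(n,onplane(s,a,z).round(3),onplane(d,b,z).round(3),tri([ray(s,a),ray(d,b)]).round(3))
E
```

```text
pivot [ 0.548 -0.3    0.068] [ 0.545 -0.287  0.068] [ 0.555 -0.295  0.054]
bolt [ 0.526 -0.388  0.063] [ 0.527 -0.381  0.063] [ 0.531 -0.386  0.055]
drag [ 0.564 -0.201  0.06 ] [ 0.561 -0.191  0.06 ] [ 0.569 -0.196  0.05 ]
plate [ 0.632 -0.3    0.012] [ 0.634 -0.291  0.012] [ 0.64  -0.296  0.001]
tag [ 0.387 -0.361  0.006] [ 0.388 -0.36   0.006] [ 0.388 -0.36   0.005]
pad [ 0.396 -0.211  0.012] [ 0.399 -0.205  0.012] [ 0.4   -0.207  0.005]
cutter [0.658 0.863 0.01 ] [ 0.545 -0.48   0.01 ] [ 0.237 -0.074  0.597]
lock [ 0.647 -0.432  0.01 ] [ 0.651 -0.428  0.01 ] [ 0.652 -0.431  0.005]
bigtag [ 0.291 -0.413  0.006] [ 0.291 -0.411  0.006] [ 0.292 -0.413  0.004]
```

View pics/wrist0b.png

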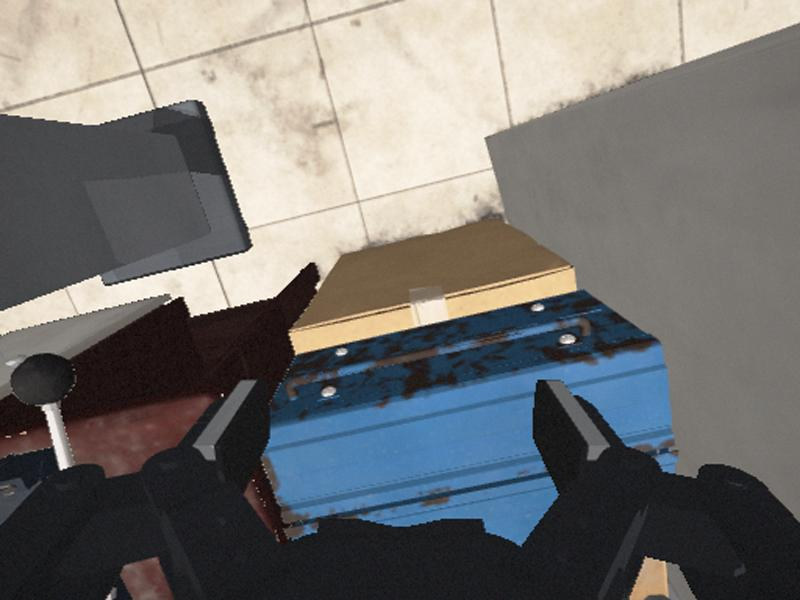

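Wrist view: fingers open, over a blue box off the desk's left side; nothing of use. I'll check obstacle heights on the way before moving.

Run:
```python
from h import *
s,d=cam("scene"),cam("side"); k=.64
for n,a,b in [("lampshade",(100,45),(225,375)),("ylw",(207,180),(303,388)),("redbtn",(97,165),(235,517)),("boxcorner",(330,185),(280,320)),("chuckblack",(165,245),(345,430)),("tailpost",(155,305),(385,475)),("knob",(95,310),(415,505)),("redbtl",(552,368),(600,108))]:
    a=np.array(a)*k;b=np.array(b)*k
    print(n,tri([ray(s,a),ray(d,b)]).round(3))
```

```text
lampshade [0.381 0.071 0.402]
ylw [ 0.395 -0.017  0.217]
redbtn [0.351 0.155 0.187]
boxcorner [ 0.538 -0.101  0.136]
chuckblack [ 0.313 -0.016  0.179]
tailpost [ 0.256 -0.02   0.107]
knob [ 0.19  -0.003  0.16 ]
redbtl [ 0.289 -0.549  0.397]
```

Emit:
{"name": "carry_out", "arguments": {"steps": [-0.038,-0.052,-0.297,0,0,0,0,-0.038,-0.052,-0.297,0,0,0,0,-0.038,-0.052,-0.297,0,0,0,0,-0.038,-0.052,-0.297,0,0,0,0,-0.038,-0.052,-0.297,0,0,0,0,-0.038,-0.052,-0.297,0,0,0,0,-0.038,-0.052,-0.297,0,0,0,0,-0.327,-0.393,-0.317,0,0,0,0,-0.327,-0.393,-0.317,0,0,0,0,-0.327,-0.393,-0.317,0,0,0,0,-0.327,-0.393,-0.317,0,0,0,0,-0.327,-0.393,-0.317,0,0,0,0,-0.327,-0.393,-0.317,0,0,0,0,-0.327,-0.393,-0.317,0,0,0,0,-0.327,-0.393,-0.317,0,0,0,0,-0.327,-0.393,-0.317,0,0,0,0,-0.327,-0.393,-0.317,0,0,0,0]}}

```text
time_s: 1.85
eef_pos: [0.3629, 0.0951, 0.6193]
eef_rot: [-0.001, 0.124, 0.992, -0.001]
wrist_force: [-0.1, 0.6, -0.0]
opening: -0.001
grasp_force: 0.0
```

Emit:
{"name": "carry_out", "arguments": {"steps": [-0.172,-0.37,0.02,0,0,0,0,-0.172,-0.37,0.02,0,0,0,0,-0.172,-0.37,0.02,0,0,0,0,-0.172,-0.37,0.02,0,0,0,0,-0.172,-0.37,0.02,0,0,0,0,-0.172,-0.37,0.02,0,0,0,0,-0.172,-0.37,0.02,0,0,0,0,-0.172,-0.37,0.02,0,0,0,0,-0.172,-0.37,0.02,0,0,0,0,-0.177,-0.389,0.3,0,0,0,0,-0.177,-0.389,0.3,0,0,0,0,-0.177,-0.389,0.3,0,0,0,0,-0.177,-0.389,0.3,0,0,0,0,-0.177,-0.389,0.3,0,0,0,0,-0.177,-0.389,0.3,0,0,0,0,-0.177,-0.389,0.3,0,0,0,0,-0.177,-0.389,0.3,0,0,0,0]}}

```text
time_s: 3.55
eef_pos: [0.4416, -0.319, 0.3216]
eef_rot: [-0.0, 0.118, 0.993, 0.0]
wrist_force: [0.6, 0.2, 1.0]
opening: 0.001
grasp_force: 0.0
```

Run:
```python
from h import *
T=tool(); i=ctrl.camera("wrist")[:,:,::-1]; np.save("T1.npy",T); cv2.imwrite("pics/w1.png",i)
cv2.imwrite("pics/w1b.png",cv2.resize(i,(800,600),interpolation=cv2.INTER_CUBIC)); o=ctrl.get_obs(); print(T.round(3),o["wrist_force"].round(2),o["q"].round(2),o["time_s"])
```

```text
[[-0.972  0.235  0.     0.442]
 [ 0.235  0.972  0.    -0.319]
 [ 0.     0.    -1.     0.322]
 [ 0.     0.     0.     1.   ]] [ 0.14 -0.45  0.9 ] [-0.84  0.1   1.66  0.    1.38 -2.18] 3.6
```

View pics/w1b.png

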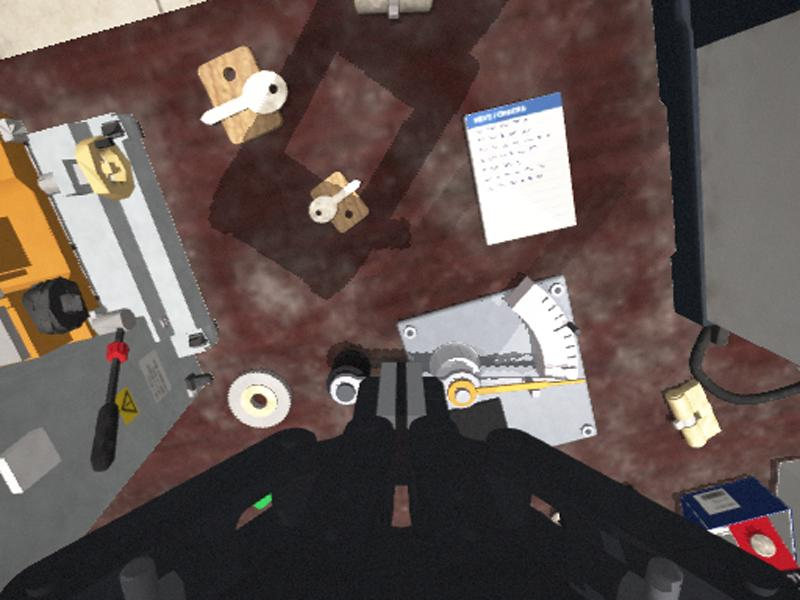

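Wrist view (800x600): pivot (459,391), bolt (345,388), drag tip (583,381), limit post (573,325), base plate corners (398,322), (563,277), (597,437); tag about (340,202), notepad corners (465,117), (558,93), (577,224), (488,244); cutter (260,399), clear of the pulley.

Run:
```python
from h import *
c=cam("wrist",np.load("T1.npy")); k=.64
P=lambda uv,z:onplane(c,np.array(uv)*k,z)
g={n:P(uv,z) for n,uv,z in [("pivot",(459,391),.068),("bolt",(345,388),.063),("drag",(583,381),.06),("post",(573,325),.05),("c1",(398,322),.008),("c2",(563,277),.008),("c3",(597,437),.008),("n1",(465,117),.012),("n2",(558,93),.012),("n3",(577,224),.012),("n4",(488,244),.012),("cutter",(260,399),.01)]}
for n,v in g.items(): print(n,v.round(4))
print("c2-c1",np.linalg.norm(g['c2']-g['c1']),np.linalg.norm(g['c3']-g['c2']))
v=(g['c2']-g['c1']); a=np.arctan2(v[1],v[0]); print("y_t azim deg",np.degrees(a)); 
for n in('bolt','drag','post'):
    w=g[n]-g['pivot']; print(n,np.hypot(*w[:2]),np.degrees(np.arctan2(w[1],w[0])))
x=np.array([np.sin(a),-np.cos(a)]);y=np.array([np.cos(a),np.sin(a)])
print("pivot from corners",g['c2'][:2]+.055*x-.115*y, g['c1'][:2]+.055*x+.04*y,g['c3'][:2]-.115*x-.115*y)
print("pad",sum(g[f'n{i}'] for i in(1,2,3,4))/4)
im=cv2.imread("pics/w1.png"); hsv=cv2.cvtColor(im,cv2.COLOR_BGR2HSV)
m=cv2.inRange(hsv,(8,70,110),(25,200,255)); cs,_=cv2.findContours(m[100:155,190:245],cv2.RETR_EXTERNAL,cv2.CHAIN_APPROX_NONE)
crop=im[95:160,185:255]; cv2.imwrite("pics/tagc.png",cv2.resize(crop,None,fx=8,fy=8,interpolation=cv2.INTER_CUBIC))
```

```text
pivot [ 0.5489 -0.2973  0.068 ]
bolt [ 0.5274 -0.3862  0.063 ]
drag [ 0.5681 -0.1977  0.06  ]
post [ 0.5225 -0.1964  0.05  ]
c1 [ 0.5016 -0.3361  0.008 ]
c2 [ 0.4949 -0.1862  0.008 ]
c3 [ 0.6632 -0.1752  0.008 ]
n1 [ 0.3475 -0.2449  0.012 ]
n2 [ 0.3474 -0.172   0.012 ]
n3 [ 0.451  -0.1701  0.012 ]
n4 [ 0.4501 -0.2453  0.012 ]
cutter [ 0.5453 -0.481   0.01  ]
c2-c1 0.1500398202400446 0.16868478122567265
y_t azim deg 92.55679383520078
bolt 0.09142431781955995 -103.58524016789579
drag 0.10148818133443507 79.08157127629094
post 0.1043243227470444 104.64694017433928
pivot from corners [ 0.55498505 -0.29867851] [ 0.55476378 -0.29372327] [ 0.55347574 -0.29519671]
pad [ 0.39899645 -0.20805079  0.012     ]
```

View pics/tagc.png

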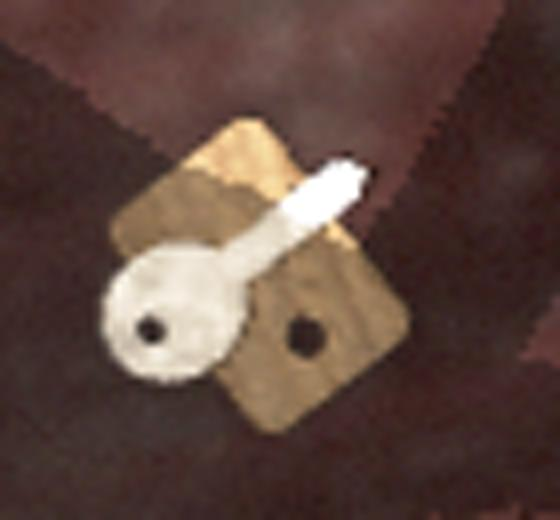

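Tag crop: wood corners at crop px (248,118), (408,320), (272,432), (112,232), key diagonal. First the push: the current tool's -x is almost exactly the push direction.

Emit:
{"name": "carry_out", "arguments": {"steps": [-0.048,-0.045,0.1,0,0,0,0,-0.048,-0.045,0.1,0,0,0,0,-0.048,-0.045,0.1,0,0,0,0,-0.048,-0.045,0.15,0,0,0,0,-0.048,-0.045,0.2,0,0,0,0,-0.048,-0.045,0.224,0,0,0,0,-0.048,-0.045,0.224,0,0,0,0,-0.048,-0.045,0.224,0,0,0,0]}}

```text
time_s: 4.4
eef_pos: [0.4786, -0.3762, 0.0994]
eef_rot: [0.001, 0.118, 0.993, -0.001]
wrist_force: [0.4, -0.5, 0.6]
opening: 0.002
grasp_force: 0.0
```

Run:
```python
from h import *
T=tool(); f=[]
i=ctrl.camera("wrist")[:,:,::-1]
s=ctrl.camera("scene")[:,:,::-1]
cv2.imwrite("pics/w2b.png",np.hstack([cv2.resize(i,(400,300)),cv2.resize(s[100:260,220:360],(343,300)) if 0 else cv2.resize(s[100:250,210:360],(300,300),interpolation=cv2.INTER_CUBIC)]))
o=ctrl.get_obs(); print(T.round(4),o["wrist_force"].round(2),o["time_s"])
```

```text
[[-0.9719  0.2353  0.0024  0.4786]
 [ 0.2353  0.9719 -0.0027 -0.3762]
 [-0.003  -0.0021 -1.      0.0994]
 [ 0.      0.      0.      1.    ]] [-0.55  0.81  0.95] 4.5
```

View pics/w2b.png

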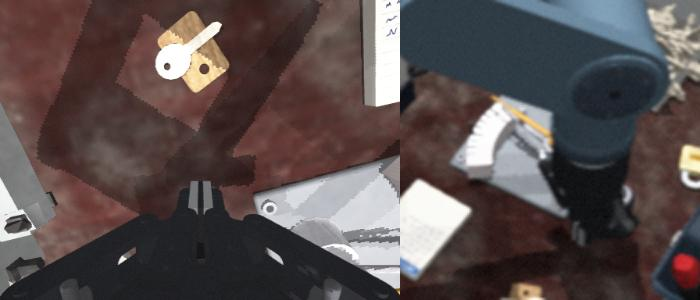

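Fingers are shut, low, and clear of the pulley on its rest-stop side. Now approach slowly.

Emit:
{"name": "carry_out", "arguments": {"steps": [-0.005,0,0,0,0,0,0,-0.01,0,0,0,0,0,0,-0.013,0,0,0,0,0,0,-0.015,0,0,0,0,0,0,-0.017,0,0,0,0,0,0,-0.018,0,0,0,0,0,0,-0.019,0,0,0,0,0,0,-0.02,0,0,0,0,0,0,-0.021,0,0,0,0,0,0,-0.022,0,0,0,0,0,0,-0.022,0,0,0,0,0,0]}}

```text
time_s: 5.6
eef_pos: [0.4986, -0.3801, 0.0969]
eef_rot: [0.0, 0.119, 0.993, -0.0]
wrist_force: [0.7, 0.8, -0.9]
opening: 0.004
grasp_force: 0.0
```

Emit:
{"name": "carry_out", "arguments": {"steps": [-0.001,0,0,0,0,0,0,-0.002,0,0,0,0,0,0,-0.003,0,0,0,0,0,0,-0.004,0,0,0,0,0,0,-0.005,0,0,0,0,0,0]}}

```text
time_s: 6.1
eef_pos: [0.5034, -0.3813, 0.0969]
eef_rot: [0.0, 0.119, 0.993, -0.0]
wrist_force: [0.3, 0.3, -0.2]
opening: -0.0
grasp_force: 0.0
```

Emit:
{"name": "carry_out", "arguments": {"steps": [-0.001,0,0,0,0,0,0,-0.002,0,0,0,0,0,0,-0.003,0,0,0,0,0,0,-0.004,0,0,0,0,0,0]}}

```text
time_s: 6.5
eef_pos: [0.5068, -0.3825, 0.0969]
eef_rot: [-0.001, 0.119, 0.993, -0.0]
wrist_force: [-4.8, -1.1, 1.7]
opening: 0.003
grasp_force: 2.3
```

Emit:
{"name": "carry_out", "arguments": {"steps": [-0.001,-0.0003,0,0,0,-0.01,0,-0.0019,-0.0006,0,0,0,-0.02,0,-0.0029,-0.0008,0,0,0,-0.03,0,-0.0038,-0.0011,0,0,0,-0.04,0,-0.0038,-0.0011,0,0,0,-0.04,0]}}

```text
time_s: 7.0
eef_pos: [0.5104, -0.3844, 0.0968]
eef_rot: [-0.0, 0.098, 0.995, -0.0]
wrist_force: [-5.1, -1.4, 2.4]
opening: 0.001
grasp_force: 2.3
```

Emit:
{"name": "carry_out", "arguments": {"steps": [-0.0012,-0.0004,0,0,0,-0.0125,0,-0.0024,-0.0007,0,0,0,-0.025,0,-0.0036,-0.001,0,0,0,-0.0375,0,-0.0048,-0.0013,0,0,0,-0.05,0,-0.006,-0.0016,0,0,0,-0.0625,0,-0.0072,-0.0019,0,0,0,-0.075,0,-0.0084,-0.0022,0,0,0,-0.0875,0,-0.0096,-0.0024,0,0,0,-0.1,0,-0.0109,-0.0027,0,0,0,-0.1125,0,-0.0121,-0.0029,0,0,0,-0.125,0,-0.0133,-0.0031,0,0,0,-0.1375,0,-0.0145,-0.0033,0,0,0,-0.15,0,-0.0158,-0.0035,0,0,0,-0.1625,0,-0.017,-0.0036,0,0,0,-0.175,0,-0.0182,-0.0038,0,0,0,-0.1875,0,-0.0195,-0.0039,0,0,0,-0.2,0,-0.0195,-0.0039,0,0,0,-0.2,0]}}

```text
time_s: 8.7
eef_pos: [0.5284, -0.3915, 0.0968]
eef_rot: [-0.001, -0.001, 1.0, 0.001]
wrist_force: [-7.0, 1.6, 5.6]
opening: -0.001
grasp_force: 3.6
```

```bash
cat > ff.py <<'E'
from h import *
F=[];
for k in range(3):
    F.append(ctrl.get_obs()["wrist_force"]); i=ctrl.camera("wrist")
F.append(ctrl.get_obs()["wrist_force"]); F=np.array(F); T=tool()
print(F.round(1).tolist(),"push",(F@T[:3,0]).round(2),"mean tool xyz",(F.mean(0)@T[:3,:3]).round(2)); print(T[:3,3].round(4),np.degrees(np.arctan2(-T[1,0],-T[0,0])),ctrl.get_obs()["time_s"])
cv2.imwrite("pics/wp.png",i[:,:,::-1])
E
python3 ff.py
```

```text
[[-7.0, 1.6, 5.6], [-6.9, 0.8, 4.1], [-6.0, 1.5, 5.4], [-6.8, 1.7, 4.6]] push [7.02 6.87 6.02 6.77] mean tool xyz [ 6.67  1.42 -4.92]
[ 0.5283 -0.3915  0.0968] 0.14381267952469026 8.85
```

Emit:
{"name": "carry_out", "arguments": {"steps": [0,0,-0.0008,0,0,0,0,0,0,-0.0015,0,0,0,0,0,0,-0.0015,0,0,0,0]}}

```text
time_s: 9.15
eef_pos: [0.5274, -0.3913, 0.097]
eef_rot: [-0.002, -0.001, 1.0, 0.001]
wrist_force: [-8.2, -0.3, -0.7]
opening: 0.0
grasp_force: 3.8
```

```bash
python3 ff.py
```

```text
[[-8.2, -0.3, -0.7], [-7.3, -0.9, -1.4], [-6.4, -1.0, -1.1], [-6.5, -0.5, -1.6]] push [8.2  7.28 6.4  6.53] mean tool xyz [ 7.1  -0.68  1.2 ]
[ 0.5275 -0.3913  0.097 ] 0.13361116894581943 9.3
```

Emit:
{"name": "carry_out", "arguments": {"steps": [-0.0012,-0.0004,0,0,0,-0.0125,0,-0.0024,-0.0007,0,0,0,-0.025,0,-0.0036,-0.001,0,0,0,-0.0375,0,-0.0048,-0.0013,0,0,0,-0.05,0,-0.006,-0.0016,0,0,0,-0.0625,0,-0.0072,-0.0019,0,0,0,-0.075,0,-0.0084,-0.0022,0,0,0,-0.0875,0,-0.0096,-0.0024,0,0,0,-0.1,0,-0.0109,-0.0027,-0.0002,0,0,-0.1125,0,-0.0121,-0.0029,-0.0002,0,0,-0.125,0,-0.0133,-0.0031,-0.0003,0,0,-0.1375,0,-0.0145,-0.0033,-0.0003,0,0,-0.15,0,-0.0145,-0.0033,-0.0003,0,0,-0.15,0]}}

```text
time_s: 10.6
eef_pos: [0.5415, -0.3945, 0.097]
eef_rot: [-0.002, -0.076, 0.997, 0.002]
wrist_force: [-9.4, 0.5, -1.7]
opening: 0.001
grasp_force: 4.8
```

```bash
python3 ff.py
```

```text
[[-9.4, 0.5, -1.7], [-10.2, -0.3, -0.4], [-9.6, 0.1, -0.5], [-10.1, 0.1, -0.1]] push [ 9.19 10.13  9.42  9.93] mean tool xyz [9.67 1.6  0.75]
[ 0.5414 -0.3944  0.097 ] 8.732389819546418 10.75
```

Emit:
{"name": "carry_out", "arguments": {"steps": [-0.0012,-0.0003,0,0,0,-0.0125,0,-0.0024,-0.0005,0,0,0,-0.025,0,-0.0036,-0.0007,0,0,0,-0.0375,0,-0.0048,-0.001,0,0,0,-0.05,0,-0.006,-0.0012,0,0,0,-0.0625,0,-0.0072,-0.0014,0,0,0,-0.075,0,-0.0084,-0.0016,0,0,0,-0.0875,0,-0.0096,-0.0018,0,0,0,-0.1,0,-0.0106,-0.002,0,0,0,-0.11,0,-0.0106,-0.002,0,0,0,-0.11,0]}}

```text
time_s: 11.75
eef_pos: [0.5518, -0.3954, 0.097]
eef_rot: [-0.003, -0.131, 0.991, 0.001]
wrist_force: [-10.5, -2.4, -0.3]
opening: 0.002
grasp_force: 5.7
```

```bash
python3 ff.py
```

```text
[[-10.5, -2.4, -0.3], [-11.1, -2.6, -1.3], [-10.4, -2.5, -1.4], [-11.6, -2.9, -0.6]] push [10.72 11.38 10.67 12.  ] mean tool xyz [11.19  0.3   0.93]
[ 0.5518 -0.3954  0.097 ] 15.023398398883758 11.9
```

Emit:
{"name": "carry_out", "arguments": {"steps": [-0.001,-0.0002,0,0,0,-0.01,0,-0.002,-0.0005,0,0,0,-0.02,0,-0.003,-0.0007,0,0,0,-0.03,0,-0.004,-0.0009,0,0,0,-0.04,0,-0.004,-0.0009,0,0,0,-0.04,0,-0.004,-0.0009,0,0,0,-0.04,0]}}

```text
time_s: 12.5
eef_pos: [0.5558, -0.3954, 0.097]
eef_rot: [-0.003, -0.15, 0.989, 0.001]
wrist_force: [-12.0, -2.5, 0.2]
opening: -0.006
grasp_force: 5.9
```

```bash
python3 ff.py
```

```text
[[-12.0, -2.5, 0.2], [-11.8, -3.6, -0.7], [-12.0, -2.9, -0.5], [-11.1, -3.8, -0.2]] push [12.19 12.32 12.29 11.71] mean tool xyz [12.13  0.43  0.35]
[ 0.5558 -0.3954  0.097 ] 17.31271983882145 12.65
```

Emit:
{"name": "carry_out", "arguments": {"steps": [0,0,0,0,0,0,0,0,0,0,0,0,0,0,0,0,0,0,0,0,0,0,0,0,0,0,0,0,0,0,0,0,0,0,0,0,0,0,0,0,0,0,0,0,0,0,0,0,0]}}

```text
time_s: 13.35
eef_pos: [0.5557, -0.3954, 0.097]
eef_rot: [-0.003, -0.15, 0.989, 0.001]
wrist_force: [-11.6, -2.8, -0.4]
opening: 0.002
grasp_force: 5.9
```

Emit:
{"name": "carry_out", "arguments": {"steps": [0.0014,0.0004,0,0,0,0.015,0,0.0028,0.0009,0,0,0,0.03,0,0.0042,0.0014,0,0,0,0.045,0,0.0056,0.0019,0,0,0,0.06,0,0.007,0.0024,0,0,0,0.075,0,0.0084,0.003,0,0,0,0.09,0,0.0098,0.0036,0,0,0,0.105,0,0.0112,0.0042,0,0,0,0.12,0,0.0125,0.0048,0,0,0,0.135,0,0.0139,0.0054,0,0,0,0.15,0,0.0152,0.0061,0,0,0,0.165,0,0.0165,0.0067,0,0,0,0.18,0]}}

```text
time_s: 14.55
eef_pos: [0.5385, -0.3939, 0.097]
eef_rot: [-0.002, -0.061, 0.998, 0.001]
wrist_force: [-8.4, -3.1, -1.9]
opening: -0.0
grasp_force: 4.6
```

Emit:
{"name": "carry_out", "arguments": {"steps": [0.0014,0.0004,0,0,0,0.015,0,0.0028,0.0009,0,0,0,0.03,0,0.0042,0.0014,0,0,0,0.045,0,0.0056,0.0019,0,0,0,0.06,0,0.007,0.0024,0,0,0,0.075,0,0.0084,0.003,0,0,0,0.09,0,0.0098,0.0036,0,0,0,0.105,0,0.0112,0.0042,0,0,0,0.12,0,0.0125,0.0048,0,0,0,0.135,0,0.0139,0.0054,0,0,0,0.15,0,0.0152,0.0061,0,0,0,0.165,0,0.0165,0.0067,0,0,0,0.18,0]}}

```text
time_s: 15.75
eef_pos: [0.5217, -0.3893, 0.0971]
eef_rot: [-0.002, 0.029, 1.0, 0.0]
wrist_force: [-7.5, -3.7, -3.7]
opening: 0.003
grasp_force: 3.4
```

Emit:
{"name": "carry_out", "arguments": {"steps": [0.0014,0.0003,0,0,0,0.015,0,0.0028,0.0007,0,0,0,0.03,0,0.0042,0.0011,0,0,0,0.045,0,0.0056,0.0015,0,0,0,0.06,0,0.007,0.0019,0,0,0,0.075,0,0.0084,0.0024,0,0,0,0.09,0,0.0094,0.0027,0,0,0,0.1,0,0.0103,0.003,0,0,0,0.11,0,0.0112,0.0034,0,0,0,0.12,0,0.0121,0.0038,0,0,0,0.13,0,0.013,0.0042,0,0,0,0.14,0,0.0139,0.0046,0,0,0,0.15,0,0.0148,0.005,0,0,0,0.16,0,0.0157,0.0054,0,0,0,0.17,0,0.0165,0.0058,0,0,0,0.18,0,0.0173,0.006,0,0,0,0.18,0,0.0181,0.006,0,0,0,0.18,0,0.0189,0.006,0,0,0,0.18,0,0.0189,0.006,0,0,0,0.18,0]}}

```text
time_s: 17.65
eef_pos: [0.5051, -0.382, 0.099]
eef_rot: [0.0, 0.119, 0.993, 0.0]
wrist_force: [-2.0, 3.5, 0.6]
opening: 0.0
grasp_force: 1.5
```

Emit:
{"name": "carry_out", "arguments": {"steps": [0.0006,-0.0005,0,0,0,0,0,0.0012,-0.001,0,0,0,0,0,0.0018,-0.001,0,0,0,0,0,0.0025,-0.001,0,0,0,0,0,0.0035,-0.001,0,0,0,0,0,0.005,-0.001,0,0,0,0,0,0.008,-0.001,0,0,0,0,0,0.02,0,0,0,0,0,0,0.04,0,0,0,0,0,0,0.05,0,0,0,0,0,0,0.06,0,-0.05,0,0,0,0,0.07,0,-0.1,0,0,0,1,0.08,0,-0.14,0,0,0,1,0.1,0.04,-0.16,0,0,0,1,0.12,0.05,-0.17,0,0,0,1,0.12,0.05,-0.17,0,0,0,1,0.12,0.05,-0.17,0,0,0,1]}}

```text
time_s: 19.35
eef_pos: [0.4002, -0.3054, 0.2693]
eef_rot: [0.001, 0.119, 0.993, -0.001]
wrist_force: [-0.4, -0.3, 0.0]
opening: 0.992
grasp_force: 0.0
```

Run:
```python
from h import *
T=tool(); i=ctrl.camera("wrist")[:,:,::-1]; np.save("T3.npy",T); cv2.imwrite("pics/w3.png",i)
s=ctrl.camera("side")[:,:,::-1]; cv2.imwrite("pics/s3.png",s)
a=cv2.resize(i,(480,360),interpolation=cv2.INTER_CUBIC); b=cv2.resize(s[140:230,160:270],(440,360),interpolation=cv2.INTER_CUBIC)[:,:320]
cv2.imwrite("pics/w3b.png",np.hstack([a,b])); o=ctrl.get_obs(); print(T.round(3),o["wrist_force"].round(2),o["time_s"])
```

```text
[[-0.972  0.236  0.001  0.4  ]
 [ 0.236  0.972 -0.002 -0.305]
 [-0.002 -0.001 -1.     0.269]
 [ 0.     0.     0.     1.   ]] [ 0.36  0.14 -0.61] 19.45
```

View pics/w3b.png

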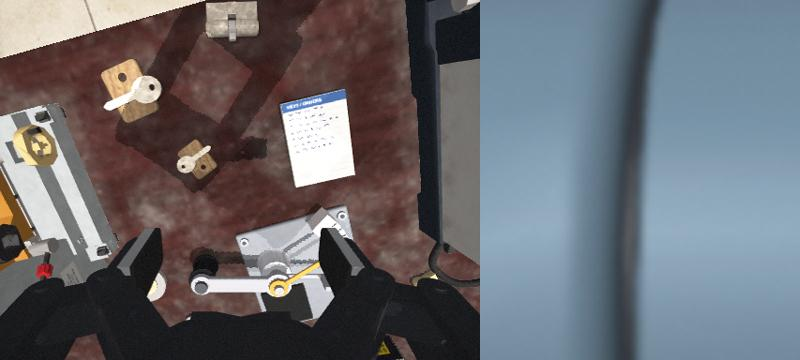

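Run:
```python
from h import *
T=np.load("T3.npy"); c=cam("wrist",T); k=512/480
P=lambda uv,z:onplane(c,np.array(uv)*k,z)
h,hp,b=P((279,287),.064),P((318,263),.06),P((201,286),.063)
w=hp-h; v=h-b; print("hand-lever rad",np.arctan2(w[1],w[0])-np.arctan2(v[1],v[0]),h,b)
im=cv2.imread("pics/w3.png"); hsv=cv2.cvtColor(im,cv2.COLOR_BGR2HSV)
y0,x0=int(135*k),int(170*k); y1,x1=int(187*k),int(222*k)
m=cv2.inRange(hsv,(8,60,70),(25,255,255)); m[:y0]=0;m[y1:]=0;m[:,:x0]=0;m[:,x1:]=0
m=cv2.morphologyEx(m,cv2.MORPH_OPEN,np.ones((2,2)))
pts=cv2.findNonZero(m); r=cv2.minAreaRect(pts); bx=cv2.boxPoints(r); print("px",r)
W=np.array([onplane(c,p,.006) for p in bx]); print(W.round(4),W.mean(0)); 
for j in range(4): e=W[(j+1)%4]-W[j]; print(np.linalg.norm(e).round(4),np.degrees(np.arctan2(e[1],e[0])).round(1))
kp=onplane(c,np.array((183,165))*k,.008);print("key bow",kp.round(4))
cr=im[y0-8:y1+8,x0-8:x1+8].copy(); 
cr=cv2.resize(cr,None,fx=5,fy=5,interpolation=cv2.INTER_CUBIC); q=((bx-[x0-8,y0-8])*5).astype(np.int32); cv2.polylines(cr,[q],True,(0,255,0),1)
s=ctrl.camera("scene")[:,:,::-1]; sc=cv2.resize(s[120:220,220:340],(440,367),interpolation=cv2.INTER_CUBIC)
H=max(cr.shape[0],367); out=np.zeros((H,cr.shape[1]+440,3),np.uint8); out[:cr.shape[0],:cr.shape[1]]=cr; out[:367,cr.shape[1]:]=sc; print(out.shape); cv2.imwrite("pics/m4.png",out)
```

```text
hand-lever rad 0.6002496769166437 [ 0.55096423 -0.29460266  0.064     ] [ 0.52821726 -0.38603272  0.063     ]
px ((210.78192138671875, 170.71376037597656), (38.06709289550781, 28.18100929260254), 52.69605255126953)
[[ 0.3741 -0.382   0.006 ]
 [ 0.3612 -0.3509  0.006 ]
 [ 0.402  -0.3344  0.006 ]
 [ 0.4161 -0.3662  0.006 ]] [ 0.38836298 -0.35834512  0.006     ]
0.0337 112.7
0.044 22.0
0.0348 -66.0
0.0449 -159.4
key bow [ 0.3894 -0.3775  0.008 ]
(367, 795, 3)
```

View pics/m4.png

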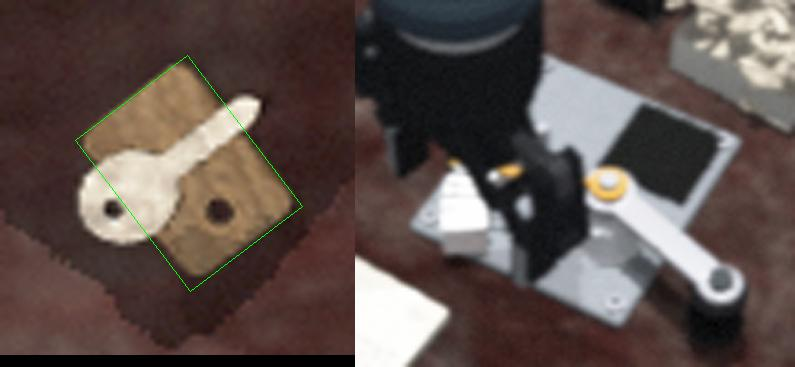

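The crop shows the tag wood's long side at about azimuth 22°, with the key bow overhanging a long edge, so I grip across the long direction. Lever is back at rest and the hand lies well round, at about 0.5–0.6. I'll confirm it against the post after gripping.

Emit:
{"name": "carry_out", "arguments": {"steps": [-0.001,-0.01,0.02,0,0,0.15,0.8,-0.001,-0.02,0.04,0,0,0.3,0.8,-0.001,-0.03,0.06,0,0,0.45,0.8,-0.001,-0.04,0.08,0,0,0.6,0.8,-0.001,-0.05,0.1,0,0,0.75,0.8,-0.001,-0.054,0.129,0,0,0.9,0.8,-0.001,-0.054,0.129,0,0,0.949,0.8,-0.001,-0.054,0.129,0,0,0.949,0.8,-0.001,-0.054,0.129,0,0,0.949,0.8]}}

```text
time_s: 20.4
eef_pos: [0.3885, -0.3584, 0.1393]
eef_rot: [-0.0, 0.559, 0.829, 0.0]
wrist_force: [0.1, 1.1, 0.5]
opening: 0.797
grasp_force: 0.0
```

Run:
```python
from h import *
T=tool(); i=ctrl.camera("wrist")[:,:,::-1]; np.save("T5.npy",T)
s=ctrl.camera("side")[:,:,::-1]; s2=ctrl.camera("scene")[:,:,::-1]
c=cam("wrist",T); print(proj(c,[.388,-.358,.006]),proj(c,T[:3,3]+T[:3,2]*.066), T.round(3))
a=cv2.resize(i,(400,300),interpolation=cv2.INTER_CUBIC); b=cv2.resize(s[130:230,160:310],(400,267),interpolation=cv2.INTER_CUBIC); d=cv2.resize(s2[120:232,230:380],(400,299),interpolation=cv2.INTER_CUBIC)
out=np.zeros((600,800,3),np.uint8); out[:300,:400]=a; out[:267,400:]=b; out[300:599,:400]=d; cv2.imwrite("pics/m5.png",out)
```

```text
[256.45983214 207.91335146] [257.08815839 253.05403071] [[-0.376  0.927 -0.     0.388]
 [ 0.927  0.376  0.    -0.358]
 [ 0.    -0.    -1.     0.139]
 [ 0.     0.     0.     1.   ]]
```

View pics/m5.png

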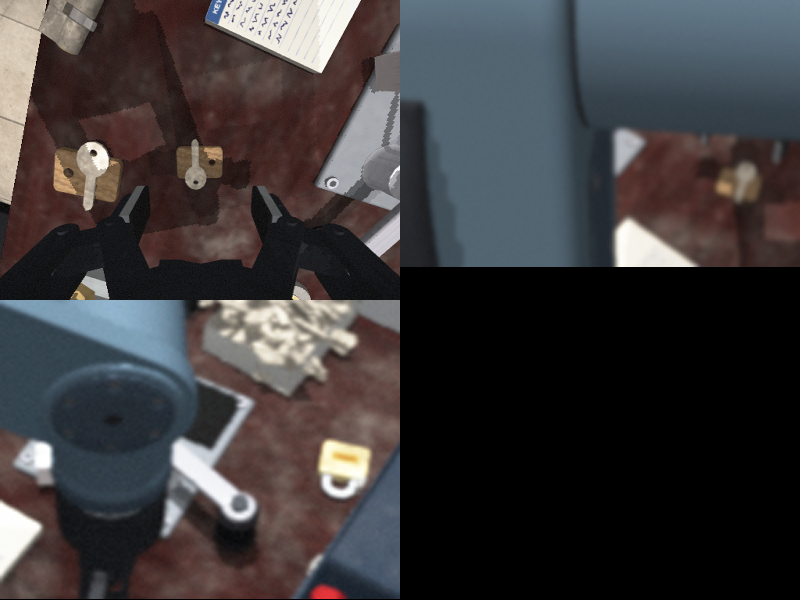

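Tag is at (200,163) in the wrist panel, exactly between the fingers and square to them. Descend.

Emit:
{"name": "carry_out", "arguments": {"steps": [0,0,0.03,0,0,0,0.7,0,0,0.05,0,0,0,0.7,0,0,0.058,0,0,0,0.7,0,0,0.062,0,0,0,0.7,0,0,0.064,0,0,0,0.7,0,0,0.066,0,0,0,0.7,0,0,0.067,0,0,0,0.7,0,0,0.067,0,0,0,0.7]}}

```text
time_s: 21.35
eef_pos: [0.3885, -0.3582, 0.0731]
eef_rot: [0.0, 0.559, 0.829, -0.0]
wrist_force: [0.1, -0.3, -0.1]
opening: 0.701
grasp_force: 0.0
```

Emit:
{"name": "carry_out", "arguments": {"steps": [0,0,0.001,0,0,0,0.7,0,0,0.002,0,0,0,0.65,0,0,0.0025,0,0,0,0.62,0,0,0.0025,0,0,0,0.6,0,0,0.0025,0,0,0,0.58,0,0,0.0025,0,0,0,0.56,0,0,0.0025,0,0,0,0.53,0,0,0.0025,0,0,0,0.53,0]}}

```text
invalid input
```

Emit:
{"name": "carry_out", "arguments": {"steps": [0,0,0.001,0,0,0,0.7,0,0,0.002,0,0,0,0.65,0,0,0.0025,0,0,0,0.62,0,0,0.0025,0,0,0,0.6,0,0,0.0025,0,0,0,0.58,0,0,0.0025,0,0,0,0.56,0,0,0.0025,0,0,0,0.53,0,0,0.0025,0,0,0,0.53]}}

```text
time_s: 22.15
eef_pos: [0.3885, -0.3581, 0.0704]
eef_rot: [0.0, 0.559, 0.829, -0.0]
wrist_force: [0.1, 0.0, 1.8]
opening: 0.53
grasp_force: 1.1
```

Emit:
{"name": "carry_out", "arguments": {"steps": [0,0,0,0,0,0,0.48,0,0,0,0,0,0,0.4,0,0,0,0,0,0,0.3,0,0,0,0,0,0,0.3]}}

```text
time_s: 22.55
eef_pos: [0.3886, -0.3584, 0.0711]
eef_rot: [0.0, 0.559, 0.829, -0.0]
wrist_force: [-0.7, 1.4, 8.0]
opening: 0.488
grasp_force: 61.0
```

Emit:
{"name": "carry_out", "arguments": {"steps": [0,0,-0.02,0,0,0,0.3,0,0,-0.06,0,0,0,0.3,0,0,-0.11,0,0,0,0.3,0,0,-0.16,0,0,-0.13,0.3,-0.01,0.03,-0.2,0,0,-0.26,0.3,-0.02,0.06,-0.21,0,0,-0.39,0.3,-0.03,0.09,-0.21,0,0,-0.52,0.3,-0.04,0.12,-0.21,0,0,-0.65,0.3,-0.05,0.15,-0.21,0,0,-0.78,0.3,-0.061,0.171,-0.21,0,0,-0.91,0.3,-0.061,0.171,-0.21,0,0,-1.04,0.3,-0.061,0.171,-0.21,0,0,-1.17,0.3,-0.061,0.171,-0.21,0,0,-1.23,0.3,-0.061,0.171,-0.21,0,0,-1.23,0.3,-0.061,0.171,-0.21,0,0,-1.23,0.3]}}

```text
time_s: 24.05
eef_pos: [0.5696, -0.3504, 0.2799]
eef_rot: [-0.0, -0.021, 1.0, 0.0]
wrist_force: [0.7, 0.3, 0.3]
opening: 0.49
grasp_force: 60.9
```

Run:
```python
from h import *
T=tool(); i=ctrl.camera("wrist")[:,:,::-1]; np.save("T6.npy",T); cv2.imwrite("pics/w6.png",i)
cv2.imwrite("pics/w6b.png",cv2.resize(i,(800,600),interpolation=cv2.INTER_CUBIC))
c=cam("wrist",T); print(T.round(3),(proj(c,[.63,-.293,.012])/.64).round())
```

```text
[[-0.999 -0.041 -0.     0.57 ]
 [-0.041  0.999  0.    -0.35 ]
 [ 0.     0.    -1.     0.28 ]
 [ 0.     0.     0.     1.   ]] [469. 342.]
```

View pics/w6b.png

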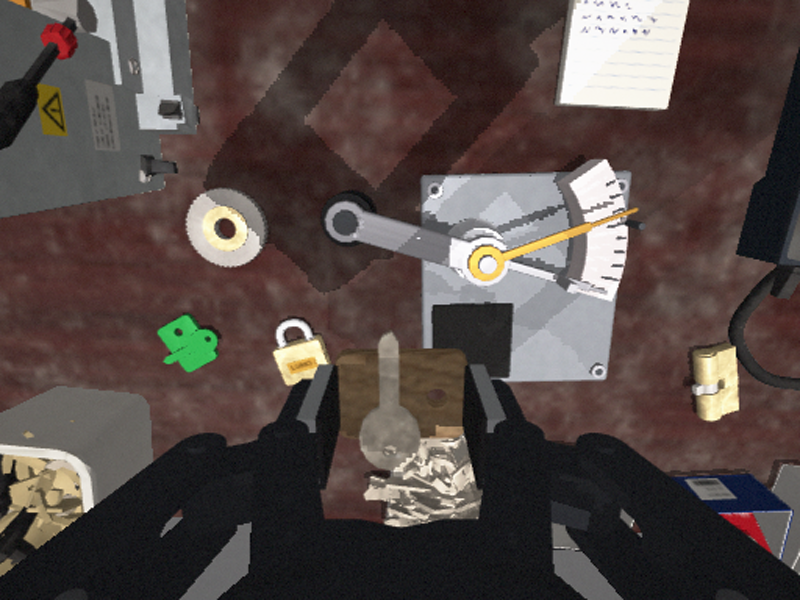

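Wrist view: hand tip (637,210), post top about (643,227), pivot (488,263), bolt (344,220) at rest, black plate (433–512, 304–376), tag held level between the fingers.

Run:
```python
from h import *
c=cam("wrist",np.load("T6.npy")); k=.64
P=lambda uv,z:onplane(c,np.array(uv)*k,z)
az=lambda a,b:np.degrees(np.arctan2(*(b-a)[1::-1]))
h=P((488,263),.066); bo=P((344,220),.063); t=P((637,210),.06)
print("hub",h.round(4),"bolt",bo.round(4),"lever az",az(bo,h),"hand",t.round(4),az(h,t))
for uv,z in [((643,227),.054),((627,223),.034)]: p=P(uv,z); print("post",p.round(4),az(h,p),np.hypot(*(p-h)[:2]))
for n,uv in dict(c0=(422,176),c1=(632,172),c2=(606,379),c3=(424,382)).items(): print(n,P(uv,.008).round(4))
im=cv2.imread("pics/w6.png"); g=cv2.cvtColor(im,cv2.COLOR_BGR2GRAY)
m=np.zeros_like(g); m[190:232,272:332]=(g[190:232,272:332]<55)*255
cs=max(cv2.findContours(m,0,2)[0],key=cv2.contourArea); print(cv2.boundingRect(cs)); r=cv2.minAreaRect(cs); W=np.array([onplane(c,p,.012) for p in cv2.boxPoints(r)]); print(W.round(4),W.mean(0).round(4))
```

```text
hub [ 0.5537 -0.2953  0.066 ] bolt [ 0.5306 -0.3878  0.063 ] lever az 75.97387862944481 hand [ 0.517  -0.2034  0.06  ] 111.73536582272465
post [ 0.5282 -0.1943  0.054 ] 104.16256667561998 0.10419051255586544
post [ 0.5282 -0.1951  0.034 ] 104.28077187658991 0.1033970057186864
c0 [ 0.5033 -0.3377  0.008 ]
c1 [ 0.4942 -0.1853  0.008 ]
c2 [ 0.6601 -0.1752  0.008 ]
c3 [ 0.6691 -0.3269  0.008 ]
(277, 194, 51, 38)
[[ 0.5986 -0.3241  0.012 ]
 [ 0.5961 -0.2631  0.012 ]
 [ 0.6452 -0.2575  0.012 ]
 [ 0.6478 -0.3211  0.012 ]] [ 0.6219 -0.2914  0.012 ]
```

Hand is 7.5° (about 0.13 rad) past the post, reading about 0.53, so the tag goes on the rubber plate at (0.6295, -0.2915).

Emit:
{"name": "carry_out", "arguments": {"steps": [-0.0612,0.0564,0,0,0,-0.015,0.3,-0.0612,0.0564,0,0,0,-0.015,0.3,-0.0612,0.0564,0.04,0,0,-0.015,0.3,-0.0612,0.0564,0.08,0,0,-0.015,0.3,-0.0612,0.0564,0.12,0,0,-0.015,0.3,-0.0612,0.0564,0.15,0,0,-0.015,0.3,-0.0612,0.0564,0.17,0,0,-0.015,0.3,-0.0612,0.0564,0.18,0,0,-0.015,0.3,-0.0612,0.0564,0.187,0,0,-0.015,0.3,-0.0612,0.0564,0.191,0,0,-0.015,0.3,-0.0612,0.0564,0.194,0,0,-0.015,0.3,-0.0612,0.0564,0.195,0,0,-0.015,0.3,-0.0612,0.0564,0.195,0,0,-0.015,0.3]}}

```text
time_s: 25.4
eef_pos: [0.6288, -0.2917, 0.0859]
eef_rot: [0.0, -0.029, 1.0, -0.0]
wrist_force: [-0.8, -0.9, 0.2]
opening: 0.485
grasp_force: 60.9
```

Lower gently to contact.

Emit:
{"name": "carry_out", "arguments": {"steps": [0,0,0.0007,0,0,0,0.3,0,0,0.0014,0,0,0,0.3,0,0,0.002,0,0,0,0.3,0,0,0.002,0,0,0,0.3]}}

```text
time_s: 25.8
eef_pos: [0.6285, -0.2915, 0.0832]
eef_rot: [0.0, -0.029, 1.0, -0.0]
wrist_force: [0.5, 0.4, -0.7]
opening: 0.49
grasp_force: 61.0
```

Emit:
{"name": "carry_out", "arguments": {"steps": [0,0,0.0005,0,0,0,0.3,0,0,0.001,0,0,0,0.3,0,0,0.001,0,0,0,0.3]}}

```text
time_s: 26.1
eef_pos: [0.6285, -0.2915, 0.0831]
eef_rot: [-0.0, -0.029, 1.0, -0.0]
wrist_force: [-2.8, 1.5, 7.2]
opening: 0.49
grasp_force: 64.4
```

Emit:
{"name": "carry_out", "arguments": {"steps": [0,0,0,0,0,0,0.51,0,0,0,0,0,0,0.55,0,0,-0.0005,0,0,0,0.6,0,0,-0.001,0,0,0,0.65,0,0,-0.001,0,0,0,0.7,0,0,-0.001,0,0,0,0.7,0,0,-0.006,0,0,0,0.7,0,0,-0.02,0,0,0,0.7,0,0,-0.05,0,0,0,0.7,0,0,-0.1,0,0,0,0.7,0,0,-0.15,0,0,0,0.7,0.03,-0.04,-0.18,0,0,0,0.7,0.06,-0.06,-0.2,0,0,0,0.7,0.06,-0.06,-0.2,0,0,0,0.7,0.06,-0.06,-0.2,0,0,0,0.7]}}

```text
time_s: 27.6
eef_pos: [0.5717, -0.3559, 0.2845]
eef_rot: [0.001, -0.028, 1.0, -0.001]
wrist_force: [-0.3, 0.1, 0.2]
opening: 0.705
grasp_force: 0.0
```

Run:
```python
from h import *
T=tool(); i=ctrl.camera("wrist")[:,:,::-1]; np.save("T7.npy",T); cv2.imwrite("pics/w7.png",i)
cv2.imwrite("pics/w7b.png",cv2.resize(i,(800,600),interpolation=cv2.INTER_CUBIC))
c=cam("wrist",T); print(T[:3,3].round(3),(proj(c,[.6295,-.2915,.018])/.64).round(),(proj(c,[.6295,-.2915,.012])/.64).round())
```

```text
[ 0.572 -0.356  0.285] [478. 340.] [477. 337.]
```

View pics/w7b.png

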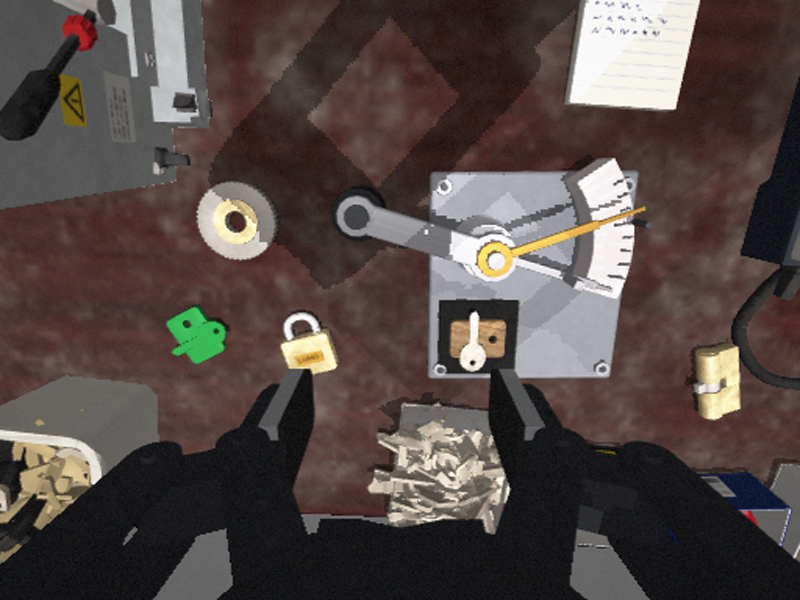

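The tag lies flat in the middle of the black plate, with the wood centred at (478,339) against a plate centre of about (478,337). The hand is still past the post, the lever is at its stop and the bystanders haven't moved. Handing in.

```bash
python3 -c "
from bench import ctrl
print(ctrl.hand_in())"
```

```text
the job is handed in; nothing more can be done
None
```

I pushed the pulley at about 12 N for just over a second and eased the arm back to its stop; the drag hand stopped at about 0.53, past the 0.4 post, so the tag now lies flat on the middle of the rubber plate and the job is handed in at about 28 s.

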